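# Last tightening pass on a button-polishing drum cover

### The arm

A 6-joint arm with a two-finger parallel gripper is mounted at the origin on the work surface. World frame = base frame: x ahead of the robot, y to its left, z up, the work surface at z = 0. Lengths are in m, angles in rad, forces in N, time in s.
With the tool pointing down it reaches from about 0.3 to 0.875 m from the base axis. Payload 6.4 kg.
Tool frame: the origin (TCP) lies at the very end of the fingers, on their centre line; the grasp point (between the pads) lies 19 mm behind it (env.pinch_z is the distance from the TCP to the grasp point, in m); z points along the fingers, y is the direction in which the jaws open and shut (so a half turn about z gives the same grasp; the last joint's range is limited). The gripper opens to 88 mm and grips with 3 to 60 N. Pads are 18 mm wide; open, the fingers measure 123 mm over their backs; the gripper's body (75 mm by 187 mm) begins 45 mm behind the grasp point.
Start: joints at [-1.368, 0.181, 1.607, -0, 1.354, -0.206], TCP at [0.229, -0.528, 0.239] pointing down, gripper open.
Joint ranges: [-2.99, 2.99], [-0.89, 2.07], [0.3, 2.58], [-1.14, 4.28], [0, 2.63], [-3.12, 3.12]. Speed limits (rad/s): [2.57, 2.57, 3.01, 3.14, 3.14, 3.14].

### API

Orientations are given as a rotation vector (axis times angle).
In Python, from cell import env, optics, order gives the robot as it stands.
- The arm moves only by the tool play_rows, never from a script. Its argument "commands" is a list that holds one entry, the list of rows, each a list of 4 numbers: the shift along the world's x, y, z in mm, then the turn about the world's z in rad. A call has 1 to 20 rows; each row is the pose to reach, as a shift and turn from the pose commanded when the call began; what a row does not reach only later rows make up. A row lasts 1/8 s, in which the tool goes at most 62.5 mm and 10.7 degrees, less where a joint would pass 70% of its speed; a pose out of reach is approached as far as the arm can. A call with a gripper value outside its range is refused whole. "jaw" is the opening, from 0 (shut) to 1 (fully open), set as the call begins (left out, the last holds). The fingers move at their own pace and stop on an object; the grip force is fixed at half the most. Time passes only in rows, so rows that repeat a pose let the fingers close. It gives the time, the measured TCP pose, the force and the opening at its end, in the units of the state.
- env.read_state(): the state, without advancing time (a new reading comes with each control period).
- optics.capture(name): name is "scene" or "top" or "wrist"; returns a dict with "frame" (400x640x3 uint8, red, green, blue), "range_z" (400x640 float32, m along the optical axis (not along the pixel's ray), 0 where there is no reading), "vfov" (degrees; the focal length in pixels is half the picture's height over the tangent of half this angle, whatever the lens; pixels are square), "cx", "cy" (the principal point, pixels), "pose" (4x4, takes a point from camera to world coordinates). Camera axes: x right, y down, z forward; pixel columns grow to the right and rows downward; lengths in m; the calibration is good to about 2 mm. A picture is of the moment at which its call begins.
- order.finish_job(): hands the job in, once; it reports no verdict.
Trained networks look in a picture, given as the dict that the camera call returned (one of the last four; its "shot" number tells which), for a name from the list of things; names that differ only in an ending like _2 or _b are one class to them, and where a whole thing is asked for, a point or a joint stands for the part that bears it (a point fixed in the world has none). Each returns a list of dicts, best first, with "score" (0 to 1); they miss things now and then, are a little off and sometimes report something else, mostly with a low value. They report only what shows in the picture. A call takes as long as a camera call.
- optics.look_for(picture, query): "point" ([column, row] in pixels, amid what is visible of it).
- optics.outline_of(picture, query): "mask" (400x640 bool, what is visible of it) and "point" ([column, row] in pixels, amid what is visible of it).
The state is a dict: "t": time; "joint_pos": joint angles; "qd": joint speeds; "effort": joint torques, N m; "ee_pos": TCP position; "ee_rot": TCP orientation; "wrist_force": force on the tool from outside, world axes, zero at the start; "torque": the same for the moment, N m; "opening": opening from 0.0 (shut) to 1.0 (fully open).
Only numpy, scipy, OpenCV 4.12 (cv2) and the standard library are available. Lean on these libraries where they do the work, as an engineer would, in place of code of your own. Each camera call takes 0.05 s, during which the arm holds its last target. There are 200 camera calls.

### The job

The cover of the button-polishing drum has had its first pass and its four black bar knobs are each still a part turn short. Give it the last pass, in star order: turn one knob clockwise until it is home at its stop, with its bar pointing at the middle of the cover, then the knob straight opposite it, and only then the other two.

Things in the scene. Friction and masses are not known exactly. Their poses are not given: they have to be found in the camera images.
- drum: Upright grey polishing drum, 240 mm across, fixed to the bench, with a flat round aluminium cover, its top face 108 mm above the bench. Origin: centre of the underside, on the bench; z up. Four equal black bar knobs stand on the cover, 85 mm from the drum's axis: a on its +x side, b +y, c -x, d -y. At the middle stands a round steel lifting knob (30 mm wide, 22 mm tall, not to be turned).
- knob_a (a joint): Black bar knob on a 26 mm steel hub: upright bar 50 mm long, 14 mm wide, from 117 to 149 mm above the bench; grip across the 14 mm, about 140 mm up. Value: its turn, rad, growing clockwise from above; at 1.40 it is home on a hard stop, bar pointing at the drum's axis; below that the bar is (1.40 - value) counter-clockwise of that line. Stiff (0.12 N m), stays put; starts 0.35 to 0.70.
- knob_b (a joint): Turn of bar knob b (on its +y side), rad: same shape, height, sense, stop at 1.40, stiffness and starting range as knob_a, with its bar's angle reckoned from its own line to the drum's axis.
- knob_c (a joint): Turn of bar knob c (on its -x side, straight opposite knob a), rad: same shape, height, sense, stop at 1.40, stiffness and starting range as knob_a, with its bar's angle reckoned from its own line to the drum's axis.
- knob_d (a joint): Turn of bar knob d (on its -y side, straight opposite knob b), rad: same shape, height, sense, stop at 1.40, stiffness and starting range as knob_a, with its bar's angle reckoned from its own line to the drum's axis.

How it is judged:
By the outcome, as a careful person would: the job done as asked, in the order asked, and still so for the second after the job is handed in, with the robot touching nothing.
It also fails if it takes over 64 s, if anything falls off the work surface, if the arm or the gripper's body presses on something with over 40 N, if the wrist force passes 120 N, or if a joint passes its speed limit or range.

## Working session

There is one attempt and no reset: what is moved stays moved. The work goes in short steps, Python scripts to look and compute and a tool call to move; the robot and the scene stay as the last step left them, time stands still between calls to the robot, and variables do not carry over. Pictures are saved under pics/ and viewed, about 8 in all and at most 12, crops included, and the job is handed in when it is done.

Besides the shell and the picture viewer there is one more tool, called after "Emit:" by a JSON object that holds its "op" and its "data". play_rows: Moves the arm, as the interface text tells. Its arguments: {"type":"object","properties":{"commands":{"type":"array","items":{"type":"array","items":{"type":"array","items":{"type":"number"}}}},"jaw":{"type":"number"}},"required":["commands"]}

```bash
ls; mkdir -p pics; cat > h.py <<'E'
import numpy as np, cv2
from cell import env, optics, order
def K(p): 
    f=200/np.tan(np.radians(p["vfov"])/2); return f,p["cx"],p["cy"]
def cloud(p):
    f,cx,cy=K(p); z=p["range_z"]; v,u=np.mgrid[0:400,0:640]
    c=np.stack([(u-cx)/f*z,(v-cy)/f*z,z,np.ones_like(z)],-1)
    return (c@np.array(p["pose"]).T)[...,:3]
def proj(p,w):
    f,cx,cy=K(p); c=np.linalg.inv(p["pose"])@np.append(w,1); return c[0]/c[2]*f+cx,c[1]/c[2]*f+cy
E
python3 - <<'E'
from h import *
ims=[]
for n in ["top","scene"]:
    p=optics.capture(n); cv2.imwrite(f"pics/{n}1.png",p["frame"][...,::-1]); P=cloud(p)
    print(n,p["vfov"],np.round(p["pose"],3).tolist())
    for q in ["drum","knob_a"]:
        for r in optics.outline_of(p,q):
            m=r["mask"]&(p["range_z"]>0); w=P[m]
            print(q,round(r["score"],2),np.round(r["point"]),m.sum(),np.round(np.median(w,0),3) if m.sum() else None, np.round(np.percentile(w[:,2],95),3) if m.sum() else None)
    ims.append(p["frame"])
s=env.read_state(); print(s["t"],s["ee_pos"],s["ee_rot"],s["opening"])
E
```

```text
pics
top 46.48285471312763 [[-0.019, -0.989, 0.149, 0.47], [-1.0, 0.019, -0.004, 0.045], [0.001, -0.149, -0.989, 0.821], [0.0, 0.0, 0.0, 1.0]]
drum 0.61 [337. 194.] 18672 [ 0.592 -0.001  0.109] 0.148
knob_a 0.81 [296. 222.] 403 [0.543 0.065 0.149] 0.151
knob_a 0.78 [388. 156.] 429 [ 0.645 -0.067  0.148] 0.151
knob_a 0.75 [378. 234.] 445 [ 0.528 -0.052  0.149] 0.151
knob_a 0.58 [308. 148.] 446 [0.659 0.048 0.148] 0.151
scene 56.53912587831481 [[0.671, 0.419, -0.612, 0.971], [0.742, -0.394, 0.543, -0.305], [-0.014, -0.818, -0.575, 0.47], [0.0, 0.0, 0.0, 1.0]]
drum 0.62 [306. 238.] 17559 [ 0.649 -0.038  0.107] 0.143
knob_a 0.96 [360. 207.] 598 [0.674 0.045 0.136] 0.149
knob_a 0.76 [319. 171.] 527 [0.554 0.062 0.133] 0.148
knob_a 0.75 [290. 236.] 810 [ 0.657 -0.073  0.136] 0.149
knob_a 0.64 [256. 195.] 622 [ 0.539 -0.055  0.135] 0.148
0.3 [ 0.2285708  -0.5274467   0.23842184] [-3.07563886e+00 -6.37566867e-01 -5.81265984e-05] 1.0015336182114905
```

```bash
cat >> h.py <<'E'
def bars(name,zmin=0.142):
    p=optics.capture(name); P=cloud(p); out=[]
    rs=[r for r in optics.outline_of(p,"knob_a") if r["score"]>.4]
    for r in rs:
        m=r["mask"]&(p["range_z"]>0)&(P[...,2]>zmin)&(P[...,2]<.156)
        if m.sum()<60: continue
        w=P[m]; (c,sz,a)=cv2.minAreaRect((w[:,:2]*1e4).astype(np.float32))
        d=w[:,:2]-w[:,:2].mean(0); ev,V=np.linalg.eigh(d.T@d); v=V[:,1]
        out.append((np.array(c)/1e4,np.arctan2(v[1],v[0])%np.pi,np.array(sz)/10,np.median(w[:,2]),r["score"]))
    return p,out
E
python3 - <<'E'
from h import *
for n in ["top","scene"]:
    p,b=bars(n)
    C=np.mean([x[0] for x in b],0); print(n,"C",np.round(C,4))
    for c,th,sz,z,s in b:
        r=c-C; ph=np.arctan2(r[1],r[0]); print(np.round(c,4),"r %.4f"%np.hypot(*r),"phi %.1f"%np.degrees(ph),"bar %.1f"%np.degrees(th),"rel ccw %.1f"%np.degrees((th-ph)%np.pi),np.round(sz,1),round(z,4))
    f=p["frame"]
    if n=="top": f=cv2.resize(f[100:300,220:500],None,fx=2.5,fy=2.5)
    cv2.imwrite(f"pics/{n}2.png",f[...,::-1])
E
```

```text
top C [ 0.5963 -0.0019]
[0.6641 0.0493] r 0.0850 phi 37.1 bar 91.3 rel ccw 54.2 [14.6 47.9] 0.1489
[ 0.6471 -0.0694] r 0.0844 phi -53.0 bar 4.1 rel ccw 57.1 [49.5 13.8] 0.1492
[ 0.5289 -0.0529] r 0.0845 phi -142.9 bar 92.6 rel ccw 55.6 [14.  49.2] 0.1495
[0.5451 0.0652] r 0.0844 phi 127.3 bar 1.6 rel ccw 54.3 [13.1 49.5] 0.1493
scene C [ 0.601  -0.0008]
[ 0.5332 -0.0528] r 0.0855 phi -142.6 bar 93.3 rel ccw 55.9 [15.9 47.1] 0.1473
[ 0.6524 -0.0683] r 0.0849 phi -52.8 bar 6.6 rel ccw 59.4 [49.6 14.6] 0.1476
[0.6683 0.0511] r 0.0849 phi 37.6 bar 90.0 rel ccw 52.4 [14.3 50.3] 0.1474
[0.5503 0.0669] r 0.0846 phi 126.9 bar 1.9 rel ccw 55.0 [14.4 48. ] 0.1471
```

View pics/top2.png

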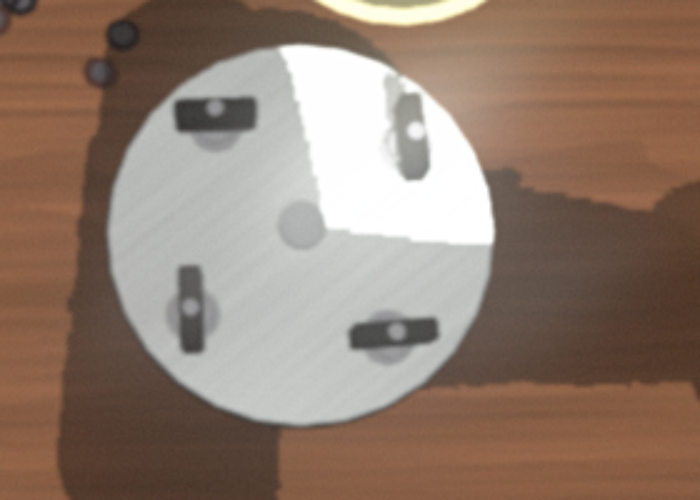

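View pics/scene2.png

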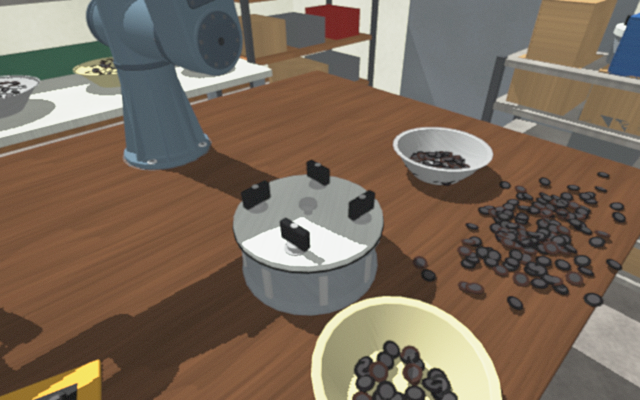

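Emit:
{"op": "play_rows", "data": {"commands": [[[20,30,60,0],[70,90,100,-0.1],[120,140,130,-0.2],[160,190,130,-0.3],[200,240,130,-0.34],[240,290,130,-0.34],[280,340,130,-0.34],[310,390,130,-0.34],[340,440,130,-0.34],[360,490,130,-0.34],[370,525,130,-0.34],[370,525,130,-0.34],[370,525,130,-0.34]]], "jaw": 0.55}}

```text
t: 2.12
ee_pos: [0.5985, -0.0025, 0.3685]
ee_rot: [3.139, 0.11, -0.001]
wrist_force: [-0.0, -0.4, -0.0]
opening: 0.548
```

```bash
cat >> h.py <<'E'
def rep(n,b):
    C=np.mean([x[0] for x in b],0); print(n,"C",np.round(C,4),len(b))
    for c,th,sz,z,s in b:
        r=c-C; ph=np.arctan2(r[1],r[0]); print(np.round(c,4),"r %.4f"%np.hypot(*r),"phi %.1f"%np.degrees(ph),"bar %.1f"%np.degrees(th),"rel ccw %.1f"%np.degrees((th-ph)%np.pi),np.round(sz,1),round(z,4))
E
python3 - <<'E'
from h import *
p,b=bars("wrist"); rep("wrist",b); cv2.imwrite("pics/w1.png",p["frame"][...,::-1])
s=env.read_state(); print(s["t"],s["ee_pos"],s["ee_rot"],s["opening"],s["joint_pos"],np.round(p["pose"],3).tolist())
E
```

```text
wrist C [0.5988 0.0011] 4
[ 0.6499 -0.0662] r 0.0845 phi -52.8 bar 5.8 rel ccw 58.6 [48.9 13. ] 0.1483
[0.6662 0.0519] r 0.0844 phi 37.0 bar 91.1 rel ccw 54.1 [13.8 49.1] 0.1483
[0.5481 0.0682] r 0.0841 phi 127.1 bar 0.7 rel ccw 53.6 [48.9 13.7] 0.1482
[ 0.5311 -0.0496] r 0.0846 phi -143.2 bar 93.9 rel ccw 57.1 [13.9 47.6] 0.148
2.225 [ 0.59830366 -0.00395912  0.36871835] [ 3.13935430e+00  1.05744633e-01 -2.54419956e-04] 0.5503686792464217 [-2.04540979e-01  1.58756009e-01  1.37405040e+00 -4.83562974e-04
  1.60883560e+00  1.29889531e+00] [[0.068, -0.96, -0.272, 0.668], [-0.998, -0.066, -0.019, 0.004], [0.0, 0.273, -0.962, 0.514], [0.0, 0.0, 0.0, 1.0]]
```

View pics/w1.png

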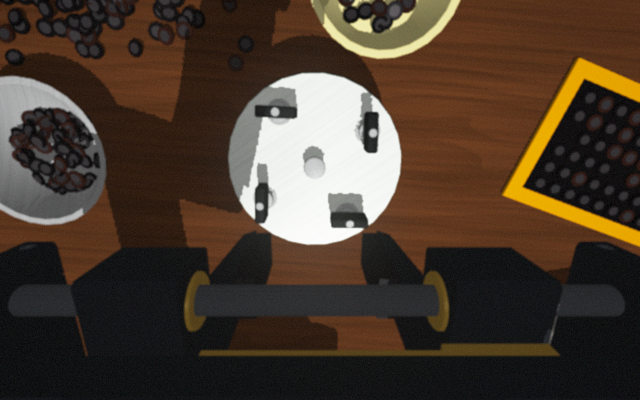

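Emit:
{"op": "play_rows", "data": {"commands": [[[20,-25,-50,0.03],[51,-64,-90,0.03],[51,-64,-140,0.03],[51,-64,-170,0.03],[51,-64,-195,0.03],[51,-64,-220,0.03],[51,-64,-240,0.03],[51,-64,-246,0.03],[51,-64,-246,0.03],[51,-64,-246,0.03]]]}}

```text
t: 3.48
ee_pos: [0.6503, -0.0669, 0.124]
ee_rot: [3.137, 0.155, 0.003]
wrist_force: [-0.6, 0.7, -0.7]
opening: 0.553
```

```bash
cat >> h.py <<'E'
def st():
    s=env.read_state(); r=s["ee_rot"]; print("t",s["t"],"ee",np.round(s["ee_pos"],4),"jaw deg %.1f"%np.degrees(s["joint_pos"][0]-s["joint_pos"][5]),"F",np.round(s["wrist_force"],1),"T",np.round(s["torque"],2),"op %.3f"%s["opening"])
E
python3 - <<'E'
from h import *
st()
p,b=bars("wrist"); rep("wrist",b); cv2.imwrite("pics/w2.png",p["frame"][...,::-1]); 
E
```

```text
t 3.475 ee [ 0.6503 -0.0669  0.124 ] jaw deg -84.3 F [-0.6  0.7 -0.7] T [ 0.02 -0.01 -0.02] op 0.553
wrist C [0.6668 0.051 ] 1
[0.6668 0.051 ] r 0.0000 phi 0.0 bar 90.5 rel ccw 90.5 [14.5 48.8] 0.148
```

View pics/w2.png

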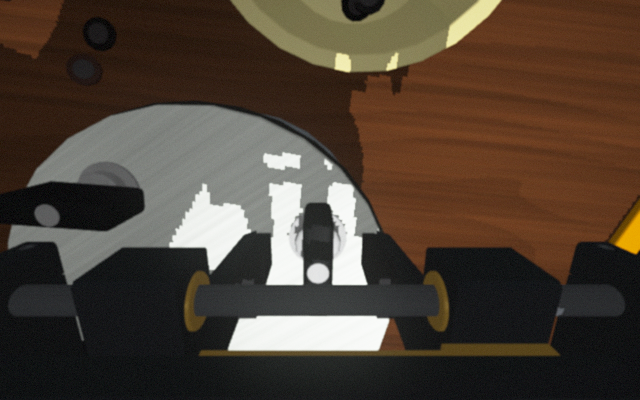

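Emit:
{"op": "play_rows", "data": {"commands": [[[0,0,0,0],[0,0,0,0],[0,0,0,0],[0,0,0,0],[0,0,0,0]]], "jaw": 0}}

```text
t: 4.2
ee_pos: [0.6497, -0.0675, 0.1228]
ee_rot: [3.137, 0.154, 0.0]
wrist_force: [-0.8, -5.1, -1.1]
opening: 0.153
```

```bash
python3 -c "
from h import *
st()"
```

```text
t 4.2 ee [ 0.6497 -0.0675  0.1228] jaw deg -84.4 F [-0.8 -5.1 -1.1] T [-0.64 -0.06 -0.09] op 0.153
```

Emit:
{"op": "play_rows", "data": {"commands": [[[0,0,0,-0.15],[0,0,0,-0.3],[0,0,0,-0.45],[0,0,0,-0.6],[0,0,0,-0.75],[0,0,0,-0.87],[0,0,0,-0.96],[0,0,0,-0.96]]]}}

```text
t: 5.2
ee_pos: [0.6499, -0.067, 0.1228]
ee_rot: [2.855, -1.311, 0.001]
wrist_force: [1.3, -2.9, -1.1]
opening: 0.16
```

```bash
python3 -c "
from h import *
st()"
```

```text
t 5.2 ee [ 0.6499 -0.067   0.1228] jaw deg -139.3 F [ 1.3 -2.9 -1.1] T [-0.39 -0.33 -0.11] op 0.160
```

Emit:
{"op": "play_rows", "data": {"commands": [[[0,0,0,-0.04],[0,0,0,-0.08],[0,0,0,-0.1],[0,0,0,-0.1]]]}}

```text
t: 5.7
ee_pos: [0.6499, -0.0669, 0.1228]
ee_rot: [2.787, -1.45, 0.001]
wrist_force: [3.1, -4.1, -1.8]
opening: 0.157
```

```bash
python3 -c "
from h import *
st()"
```

```text
t 5.7 ee [ 0.6499 -0.0669  0.1228] jaw deg -145.0 F [ 3.1 -4.1 -1.8] T [-0.55 -0.52  0.56] op 0.157
```

Emit:
{"op": "play_rows", "data": {"commands": [[[0,0,0,0],[0,0,0,0],[0,0,0,0],[0,0,30,0],[0,0,80,0],[-15,30,130,0.15],[-40,60,190,0.3],[-51,64,240,0.45],[-51,64,240,0.6],[-51,64,240,0.75],[-51,64,240,0.9],[-51,64,240,1.0],[-51,64,240,1.0]]], "jaw": 0.55}}

```text
t: 7.32
ee_pos: [0.5984, -0.0024, 0.3627]
ee_rot: [-3.141, -0.06, 0.0]
wrist_force: [-0.4, -0.5, 0.2]
opening: 0.549
```

```bash
python3 - <<'E'
from h import *
st()
for n in ["wrist","top"]:
    p,b=bars(n); rep(n,b); cv2.imwrite(f"pics/{n}3.png",p["frame"][...,::-1])
E
```

```text
t 7.325 ee [ 0.5984 -0.0024  0.3627] jaw deg -87.8 F [-0.4 -0.5  0.2] T [ 0.    0.03 -0.02] op 0.549
wrist C [0.5987 0.0008] 4
[ 0.5312 -0.0505] r 0.0847 phi -142.8 bar 94.2 rel ccw 57.0 [13.7 49.7] 0.148
[0.6666 0.0522] r 0.0852 phi 37.1 bar 90.9 rel ccw 53.8 [13.6 49.8] 0.1484
[0.5473 0.0678] r 0.0844 phi 127.5 bar 179.6 rel ccw 52.1 [13.1 50. ] 0.1481
[ 0.6496 -0.0664] r 0.0843 phi -52.8 bar 127.1 rel ccw 179.9 [14.2 49.1] 0.1483
top C [ 0.5742 -0.0121] 4
[0.5451 0.0656] r 0.0830 phi 110.5 bar 0.7 rel ccw 70.1 [49.8 13.8] 0.1493
[ 0.529  -0.0531] r 0.0611 phi -137.8 bar 93.9 rel ccw 51.7 [14.  49.8] 0.1494
[ 0.6404 -0.0599] r 0.0816 phi -35.8 bar 114.0 rel ccw 149.9 [14. 26.] 0.1489
[ 0.5825 -0.001 ] r 0.0138 phi 53.5 bar 105.5 rel ccw 52.0 [125.2 150.1] 0.1492
```

View pics/wrist3.png

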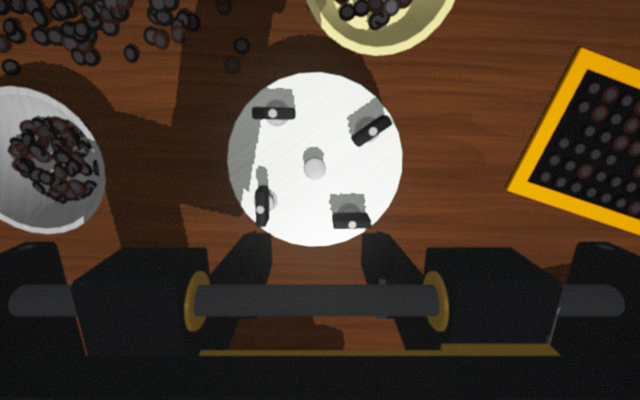

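Emit:
{"op": "play_rows", "data": {"commands": [[[-20,30,-50,-0.03],[-51,70,-90,-0.03],[-51,70,-140,-0.03],[-51,70,-170,-0.03],[-51,70,-195,-0.03],[-51,70,-220,-0.03],[-51,70,-236,-0.03],[-51,70,-240,-0.03],[-51,70,-240,-0.03],[-51,70,-240,-0.03]]]}}

```text
t: 8.78
ee_pos: [0.5484, 0.0673, 0.1238]
ee_rot: [3.141, 0.014, 0.003]
wrist_force: [-0.2, -0.4, -0.0]
opening: 0.55
```

Emit:
{"op": "play_rows", "data": {"commands": [[[0,0,0,0],[0,0,0,0],[0,0,0,0],[0,0,0,0],[0,0,0,0]]], "jaw": 0}}

```text
t: 9.4
ee_pos: [0.5476, 0.0677, 0.1228]
ee_rot: [-3.141, -0.014, -0.0]
wrist_force: [-0.5, 2.6, 0.5]
opening: 0.153
```

```bash
python3 -c "
from h import *
st()"
```

```text
t 9.4 ee [0.5476 0.0677 0.1228] jaw deg -89.5 F [-0.5  2.6  0.5] T [0.37 0.04 0.07] op 0.153
```

Emit:
{"op": "play_rows", "data": {"commands": [[[0,0,0,-0.15],[0,0,0,-0.3],[0,0,0,-0.45],[0,0,0,-0.6],[0,0,0,-0.75],[0,0,0,-0.87],[0,0,0,-0.93],[0,0,0,-0.97],[0,0,0,-0.97]]]}}

```text
t: 10.52
ee_pos: [0.5476, 0.0676, 0.1228]
ee_rot: [-2.787, 1.45, 0.0]
wrist_force: [-0.6, 2.6, 2.4]
opening: 0.158
```

```bash
python3 -c "
from h import *
st()"
```

```text
t 10.525 ee [0.5476 0.0676 0.1228] jaw deg -145.0 F [-0.6  2.6  2.4] T [0.42 0.06 0.57] op 0.158
```

Emit:
{"op": "play_rows", "data": {"commands": [[[0,0,0,0],[0,0,0,0],[0,0,0,0],[0,0,30,0],[0,0,80,0],[15,-30,130,0.18],[40,-60,190,0.36],[51,-70,240,0.54],[51,-70,240,0.72],[51,-70,240,0.9],[51,-70,240,1.08],[51,-70,240,1.26],[51,-70,240,1.44],[51,-70,240,1.62],[51,-70,240,1.8],[51,-70,240,1.98],[51,-70,240,2.16],[51,-70,240,2.34],[51,-70,240,2.52],[51,-70,240,2.55]]], "jaw": 0.55}}

```text
t: 13.02
ee_pos: [0.5985, -0.0027, 0.3626]
ee_rot: [-2.201, -2.241, 0.0]
wrist_force: [-1.0, -0.4, 1.1]
opening: 0.548
```

```bash
python3 - <<'E'
from h import *
st()
p,b=bars("wrist"); rep("wrist",b); cv2.imwrite(f"pics/wrist4.png",p["frame"][...,::-1])
E
```

```text
t 13.025 ee [ 0.5985 -0.0027  0.3626] jaw deg 1.0 F [-1.  -0.4  1.1] T [ 0.01 -0.07  0.01] op 0.548
wrist C [0.599  0.0014] 4
[ 0.6492 -0.0649] r 0.0832 phi -52.9 bar 126.7 rel ccw 179.6 [14.1 45.4] 0.1484
[ 0.5318 -0.0501] r 0.0847 phi -142.6 bar 93.9 rel ccw 56.5 [14.3 49.3] 0.1481
[0.548  0.0686] r 0.0844 phi 127.2 bar 127.1 rel ccw 179.8 [14.2 50. ] 0.1482
[0.6671 0.052 ] r 0.0848 phi 36.6 bar 91.1 rel ccw 54.5 [14.3 48.9] 0.1483
```

View pics/wrist4.png

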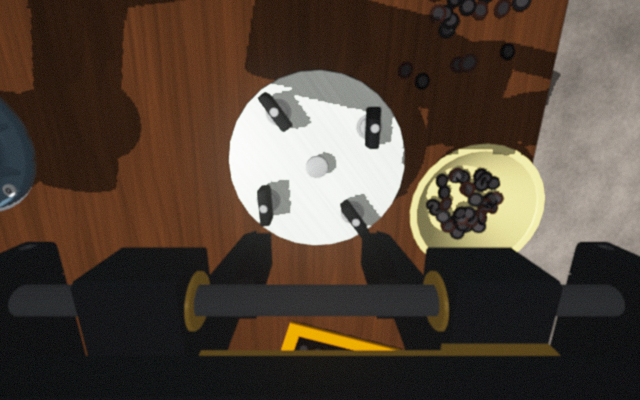

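Emit:
{"op": "play_rows", "data": {"commands": [[[30,25,-50,0],[67,54,-80,0],[67,54,-130,0],[67,54,-170,0],[67,54,-195,0],[67,54,-220,0],[67,54,-236,0],[67,54,-240,0],[67,54,-240,0],[67,54,-240,0]]]}}

```text
t: 14.38
ee_pos: [0.6664, 0.0513, 0.1241]
ee_rot: [2.2, 2.24, 0.002]
wrist_force: [-1.0, -0.1, 0.1]
opening: 0.553
```

Emit:
{"op": "play_rows", "data": {"commands": [[[0,0,0,0],[0,0,0,0],[0,0,0,0],[0,0,0,0],[0,0,0,0]]], "jaw": 0}}

```text
t: 15.0
ee_pos: [0.6666, 0.0514, 0.1229]
ee_rot: [2.2, 2.24, 0.003]
wrist_force: [5.9, 0.7, -2.7]
opening: 0.16
```

```bash
python3 -c "
from h import *
st()"
```

```text
t 15.0 ee [0.6666 0.0514 0.1229] jaw deg 1.0 F [ 5.9  0.7 -2.7] T [ 0.07 -0.86  0.07] op 0.160
```

Emit:
{"op": "play_rows", "data": {"commands": [[[0,0,0,-0.15],[0,0,0,-0.3],[0,0,0,-0.45],[0,0,0,-0.6],[0,0,0,-0.75],[0,0,0,-0.87],[0,0,0,-0.94],[0,0,0,-0.98],[0,0,0,-0.98]]]}}

```text
t: 16.12
ee_pos: [0.6664, 0.0514, 0.1229]
ee_rot: [2.996, 0.943, 0.003]
wrist_force: [5.3, 0.4, -2.2]
opening: 0.157
```

```bash
python3 -c "
from h import *
st()"
```

```text
t 16.125 ee [0.6664 0.0514 0.1229] jaw deg -55.0 F [ 5.3  0.4 -2.2] T [ 0.08 -0.82  0.57] op 0.157
```

Emit:
{"op": "play_rows", "data": {"commands": [[[0,0,0,0],[0,0,0,0],[0,0,0,0],[0,0,30,0],[0,0,80,0],[0,0,130,0.15],[-45,-35,130,0.3],[-90,-70,130,0.45],[-134,-101,130,0.6],[-134,-101,120,0.75],[-134,-101,100,0.9],[-134,-101,80,1.03],[-134,-101,80,1.03],[-134,-101,50,1.03],[-134,-101,20,1.03],[-134,-101,5,1.03],[-134,-101,0,1.03],[-134,-101,0,1.03],[-134,-101,0,1.03]]], "jaw": 0.55}}

```text
t: 18.5
ee_pos: [0.5324, -0.0499, 0.1239]
ee_rot: [2.144, 2.294, 0.001]
wrist_force: [-0.3, 0.4, 0.7]
opening: 0.549
```

Emit:
{"op": "play_rows", "data": {"commands": [[[0,0,0,0],[0,0,0,0],[0,0,0,0],[0,0,0,0],[0,0,0,0]]], "jaw": 0}}

```text
t: 19.12
ee_pos: [0.5312, -0.0496, 0.1228]
ee_rot: [-2.144, -2.295, 0.001]
wrist_force: [-2.4, -0.4, 2.6]
opening: 0.157
```

```bash
python3 -c "
from h import *
st()"
```

```text
t 19.125 ee [ 0.5312 -0.0496  0.1228] jaw deg 3.9 F [-2.4 -0.4  2.6] T [-0.04  0.39 -0.07] op 0.157
```

Turn from 3.9° to −55°: −1.03 rad.

Emit:
{"op": "play_rows", "data": {"commands": [[[0,0,0,-0.15],[0,0,0,-0.3],[0,0,0,-0.45],[0,0,0,-0.6],[0,0,0,-0.75],[0,0,0,-0.9],[0,0,0,-0.99],[0,0,0,-1.03],[0,0,0,-1.03]]]}}

```text
t: 20.25
ee_pos: [0.5327, -0.0503, 0.1229]
ee_rot: [2.995, 0.943, 0.003]
wrist_force: [4.3, -3.1, -3.5]
opening: 0.157
```

```bash
python3 -c "
from h import *
st()"
```

```text
t 20.25 ee [ 0.5327 -0.0503  0.1229] jaw deg -55.1 F [ 4.3 -3.1 -3.5] T [-0.5  -0.77  0.62] op 0.157
```

Emit:
{"op": "play_rows", "data": {"commands": [[[0,0,0,0],[0,0,0,0],[0,0,0,0],[0,0,30,0],[0,0,80,0],[20,15,130,0],[45,30,190,0],[67,47,240,0],[67,47,240,0],[67,47,240,0]]], "jaw": 0.55}}

```text
t: 21.5
ee_pos: [0.5981, -0.0025, 0.3617]
ee_rot: [-2.996, -0.942, 0.002]
wrist_force: [0.4, 0.1, 0.4]
opening: 0.551
```

```bash
python3 - <<'E'
from h import *
st()
for n in ["wrist","scene"]:
    p,b=bars(n); rep(n,b); cv2.imwrite(f"pics/{n}5.png",p["frame"][...,::-1])
E
```

```text
t 21.5 ee [ 0.5981 -0.0025  0.3617] jaw deg -55.1 F [0.4 0.1 0.4] T [-0.02  0.04  0.02] op 0.551
wrist C [ 0.616  -0.0216] 3
[0.6661 0.0517] r 0.0888 phi 55.6 bar 37.0 rel ccw 161.3 [48.5 14. ] 0.1483
[ 0.6502 -0.0664] r 0.0564 phi -52.6 bar 127.0 rel ccw 179.6 [13.1 49. ] 0.1483
[ 0.5317 -0.0501] r 0.0890 phi -161.3 bar 36.6 rel ccw 17.9 [49.5 13.2] 0.1481
scene C [ 0.6018 -0.0009] 4
[ 0.5338 -0.0522] r 0.0852 phi -143.0 bar 36.6 rel ccw 179.5 [49.6 14.1] 0.1472
[0.6692 0.051 ] r 0.0851 phi 37.6 bar 38.3 rel ccw 0.7 [47.2 14.3] 0.1473
[0.5515 0.0664] r 0.0840 phi 126.8 bar 125.6 rel ccw 178.8 [11.7 46.4] 0.1475
[ 0.6526 -0.0688] r 0.0848 phi -53.2 bar 125.8 rel ccw 179.0 [13.9 48.5] 0.1478
```

View pics/wrist5.png

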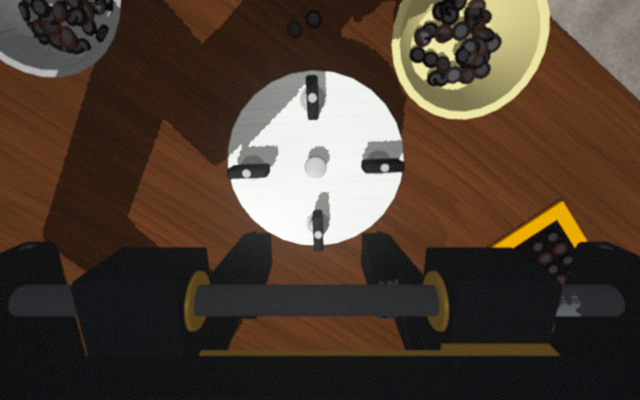

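All four bars, at (312,97), (383,167), (318,230) and (248,171), point at the middle knob at (316,166). The gripper is clear of the drum.

```bash
python3 -c "
from h import *
print(order.finish_job()); st()"
```

```text
the job is handed in; nothing more can be done
None
the job is handed in; nothing more can be done
```

All four knobs are turned clockwise to their stops in star order, and the job was handed in after about 21.6 s of the 64 s allowed. I can't say which knob is a, b, c or d, because the drum's own x direction isn't visible, but the order doesn't depend on it.

| Order | Knob, world position (m) | Turn | Moment at the stop |
|---|---|---|---|
| 1 | (0.650, -0.067) | about 60° | 0.56 N m |
| 2, opposite 1 | (0.548, 0.068) | about 55° | 0.57 N m |
| 3 | (0.666, 0.051) | about 56° | 0.57 N m |
| 4, opposite 3 | (0.532, -0.050) | about 59° | 0.62 N m |

- **Stops:** the twisting moment rose to these values from about 0.1 N m or less before. The turns are what the gripper was commanded to do, including about 2° past each stop.
- **Order:** pictures after knobs 1 and 2 showed each one home with the remaining knobs unmoved. I took no picture between knobs 3 and 4; there I relied on the moment reading.
- **Final look:** the wrist and scene cameras put every bar within about 1.2° of its line to the middle, and the picture agrees. The gripper was open and well clear of the drum.
- **Disagreements:** the cameras differed by up to about 5 mm on the drum's position. I used the wrist camera's values, and the forces on gripping stayed below 7 N. In the final wrist picture the network missed knob 2, but it shows in the picture and the scene camera measured it. The top camera's check after knob 1 was unusable; the arm was probably in its view.

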